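# Stow the spacer in the dust box and close its racking shutter

## Robot

A 7-joint arm with a two-finger parallel gripper is mounted at the origin on the work surface; the furniture and walls round the work are solid. World frame = base frame: x ahead of the robot, y to its left, z up, the work surface at z = 0. Lengths are in m, angles in rad, forces in N, time in s.
With the tool pointing down it reaches from about 0.425 to 0.925 m from the base axis. Payload 6.8 kg.
Tool frame: the origin (TCP) lies between the finger pads; the fingertips stand 17 mm ahead of it and the grasp point (between the pads) lies 2 mm behind it; z points along the fingers, y is the direction in which the jaws open and shut (so a half turn about z gives the same grasp; the last joint's range is limited). The gripper opens to 85 mm and grips with 20 to 120 N. Pads are 22 mm wide; open, the fingers measure 114 mm over their backs; the gripper's body (76 mm by 85 mm) begins 54 mm behind the grasp point. The pads swing forward as they close: fully open they stand 13 mm farther back than shut.
Start: joints at [-1.321, 0.477, 0.022, 1.555, -0.011, 1.109, -0.083], TCP at [0.236, 0.632, 0.248] pointing down, gripper open.
Joint ranges: [-2.96, 2.96], [-0.34, 2.1], [-1.41, 1.46], [0.24, 2.44], [-1.37, 4.51], [0.17, 1.92], [-2.96, 2.96]. Speed limits (rad/s): [2.39, 2.39, 3.14, 3.14, 3.14, 3.14, 3.14].

## Interface

Orientations are given as a unit quaternion [w, x, y, z].
In Python, from station import bot gives the robot as it stands. The module is installed in compiled form; this text tells all that it offers.
- The arm moves only by the tool carry_out, never from a script. Its argument "moves" is a list of rows, each a list of 3 entries, a list of its own where there are three numbers: the turn, a rotation vector about the tool's x, y, z in degrees, then the shift along the tool's x, y, z in cm, then the finger opening in cm, from 0 to 8.54. A call has 1 to 5 rows; each row is the pose to reach, as a shift and turn from the pose commanded when the call began, along the tool's axes at that moment; what a row does not reach only later rows make up. A row lasts 1/8 s, in which the tool goes at most 62.5 mm and 10.7 degrees, less where a joint would pass 70% of its speed; a pose out of reach is approached as far as the arm can. A call with a gripper value outside its range is refused whole. The fingers move at their own pace and stop on an object; "newtons" is the grip in N (left out, the last holds). Time passes only in rows, so rows that repeat a pose let the fingers close. It gives the time, the measured TCP pose, the force and the opening at its end, in the units of the state.
- bot.get_obs(): the state, without advancing time (a new reading comes with each control period).
- bot.read_camera(name): name is "scene" or "side" or "wrist"; returns the picture (384x512x3 uint8, red, green, blue); there is no depth.
- bot.camera_info(name): a dict with "vertical_fov" (degrees; the focal length in pixels is half the picture's height over the tangent of half this angle, whatever the lens; pixels are square), "cx", "cy" (the principal point, pixels), "k1" (the pictures are not rectified: a ray, as slopes to the right and down, at radius r is drawn at 1 + k1 r^2 times it, then the intrinsics apply), "position" and "attitude" of the camera in the world. Camera axes: x right, y up, looking along -z (the intrinsics and any distortion apply to the point x, -y, -z); pixel columns grow to the right and rows downward; lengths in m; the calibration is good to about 2 mm. A picture is of the moment at which its call begins: read the wrist's pose just before it. camera_info takes no time and is no camera call; for the wrist camera it gives the pose at the moment of the call.
- bot.hand_in(): hands the job in, once; it reports no verdict.
Trained networks look in the newest picture that a camera, given by its name, has taken for a name from the list of things; names that differ only in an ending like _2 or _b are one class to them, and where a whole thing is asked for, a point or a joint stands for the part that bears it (a point fixed in the world has none). Each returns a list of dicts, best first, with "score" (0 to 1); they miss things now and then, are a little off and sometimes report something else, mostly with a low value. They report only what shows in the picture. A call takes as long as a camera call. They do not tell look-alikes from the thing itself.
- bot.silhouettes(label, camera): "region" (384x512 bool, what is visible of it) and "location" ([column, row] in pixels, amid what is visible of it).
The state is a dict: "t": time; "q": joint angles; "joint_vel": joint speeds; "joint_torque": joint torques, N m; "eef_pos": TCP position; "tool_rot": TCP orientation; "contact_force": force on the tool from outside, world axes, zero at the start; "torque": the same for the moment, N m; "gripper_width": opening from 0.0 (shut) to 1.0 (fully open).
Only numpy, scipy, OpenCV 4.12 (cv2) and the standard library are available. Lean on these libraries where they do the work, as an engineer would, in place of code of your own. Each camera call takes 0.05 s, during which the arm holds its last target. There are 200 camera calls.

## Task

Put the brass spacer ring into the open pocket of the yellow dust box, then slide the steel shutter fully home over it and square, tight against the stop inside the end wall on both sides; it binds when it goes askew, so work it along by its two knobs, one end and then the other. When it is home, seat it with one firm, steady push of about 10 to 18 N on a knob for a second, then let go; never push it with more than 25 N. Leave the loose things round about where they are.

Things in the scene. Friction and masses are not known exactly. Their poses are not given: they have to be found in the camera images.
- dust_box: Low yellow box, 210 (x) x 292 (y) x 48 (z) mm, fixed. Origin on the bench under it; it reaches from x = -102 to +108 mm. +x is the shutter's closing direction, roughly away from the robot; +y its left. A deck (top 48 mm) covers the robot-side half, where the shutter parks; aluminium cap strips (inner edges y = +-124, top 48 mm) cover the side rails. The far half is the pocket for parts.
- box_pocket (a point): Centre of the pocket's floor, 4 mm above the bench, at x = 43, y = 0 of the box. The pocket spans x = -4 to 100, y = -118 to 118 mm of the box and is open above from x = 13 to 86 mm, y = +-118 mm, as far as the shutter leaves it free.
- shutter: Loose steel plate, 90 (along travel) x 263 (across) x 8 mm, underside 34 mm above the bench; origin at the centre of its underside, axes as the box's when square. Slides along the box's +x at 2 to 4 N. Starts 50 to 85 mm short of home. Home is where its front edge meets a rigid stop strip inside the end wall: origin at x = 45 to 54 mm of the box, different each time and not measured; feel for it.
- knob_left (a point): Middle (half-way up) of the shutter's left knob, a free-spinning upright black roller 24 mm in diameter, 54 to 88 mm above the bench, at x = 0, y = +112 mm of the shutter. Push it on its robot-side flank. 2.5 mm side play to each sticky rail lets the shutter skew about 0.07 rad (one knob 16 mm ahead of the other); then it jams and force climbs steeply.
- knob_right (a point): The same for the right knob, at y = -112 mm of the shutter. When the shutter has jammed from a push at one knob, a push at the other frees it; the knob not pushed then slips back a little. Fully home, both knobs are at the same x, 45 to 54 mm of the box.
- spacer_centre (a point): Centre (half-way up) of the brass-coloured spacer ring, 38 mm outside diameter, 12 mm high, bore about 18 mm, lying flat on the bench.
- grease_pot: Grease pot with green lid, 63 mm across, 54 mm high; origin at its underside; a bystander, leave it alone.
- tape_roll: Yellow roll of tape, 84 mm across, 19 mm high; origin at its underside; a bystander, leave it alone.
- marker: Black and white paint marker, 123 mm long, 12 mm thick, lying down; origin at its underside; a bystander, leave it alone.
Mind the look-alikes: they are no part of the job. Several things look just like the part that bears spacer_centre: the one meant starts farthest from the robot's base.

How it is judged:
On the way, in this order (a step that is already met when the one before it is completed fails the run):
1. the spacer lies in the pocket below the shutter's track, let go, the shutter still open (x of spacer_centre in the frame of dust_box between -0.004 and 0.1 m and y of spacer_centre in the frame of dust_box between -0.118 and 0.118 m and z of spacer_centre in the frame of dust_box between 0 and 0.03 m and contact force between the fingers and spacer below 0.05 N and linear speed of spacer below 0.02 m/s), for 0.2 s.
2. with the shutter home and square on both sides it is pressed firmly against the stop (x of each of knob_left, knob_right in the frame of dust_box above 0.0435 m and angle between the x axis of shutter and the x axis of dust_box, either way round below 0.015 rad and contact force between the fingers and shutter above 8 N), for 0.3 s.
At the end, for the whole second after the job is handed in: The spacer lies in the pocket under the shutter; the shutter is home: both knobs at least 43.5 mm along the box's x and the plate square to the box within 0.015 rad; everything is at rest (x of spacer_centre in the frame of dust_box between -0.004 and 0.1 m and y of spacer_centre in the frame of dust_box between -0.118 and 0.118 m and z of spacer_centre in the frame of dust_box between 0 and 0.03 m and x of each of knob_left, knob_right in the frame of dust_box above 0.0435 m and angle between the x axis of shutter and the x axis of dust_box, either way round below 0.015 rad and linear speed of each of shutter, spacer below 0.01 m/s); the robot touches nothing.
It fails at once if the shutter is pushed with more than 25 N (contact force between any of the fingers, the arm and shutter above 25 N).
It fails at once if another thing on the bench is moved by more than 15 mm (distance of any of grease_pot, tape_roll, marker from where it was at the start of the episode above 0.015 m).
It also fails if it takes over 72 s, if anything falls off the work surface, if the arm or the gripper's body presses on something with over 40 N, if the wrist force passes 120 N, or if a joint passes its speed limit or range.

## Working session

There is one attempt and no reset: what is moved stays moved. The work goes in short steps, Python scripts to look and compute and a tool call to move; the robot and the scene stay as the last step left them, time stands still between calls to the robot, and variables do not carry over. Pictures are saved under pics/ and viewed, about 8 in all and at most 12, crops included, and the job is handed in when it is done.

Besides the shell and the picture viewer there is one more tool, called after "Request:" as name([rows], argument=value, ...), one row to a line, values as JSON. carry_out: Moves the arm, as the interface text tells. Its arguments: {"type":"object","properties":{"moves":{"type":"array"},"newtons":{"type":"number"}},"required":["moves"]}

```bash
mkdir -p pics; cat > h.py <<'E'
from station import bot
import numpy as np, cv2
from scipy.spatial.transform import Rotation as R
def rot(a):
    a=np.array(a,float)
    return a if a.shape==(3,3) else R.from_quat(np.r_[a[1:],a[0]]).as_matrix()
def K(i,h=384): 
    return h/2/np.tan(np.radians(i['vertical_fov'])/2)
def ray(cam,uv,i=None):
    i=i or bot.camera_info(cam); f=K(i)
    d=np.array([(uv[0]-i['cx'])/f,(uv[1]-i['cy'])/f]); s=d.copy()
    for _ in range(30): s=d/(1+i['k1']*(s@s))
    return np.array(i['position']), rot(i['attitude'])@np.array([s[0],-s[1],-1])
def at_z(cam,uv,z,i=None):
    o,d=ray(cam,uv,i); return o+d*(z-o[2])/d[2]
def proj(cam,p,i=None):
    i=i or bot.camera_info(cam); f=K(i)
    c=rot(i['attitude']).T@(np.array(p)-np.array(i['position'])); s=np.array([c[0],-c[1]])/-c[2]
    s=s*(1+i['k1']*(s@s)); return np.array([i['cx'],i['cy']])+f*s
def st():
    o=bot.get_obs(); return o
E
python3 - <<'E'
from h import *
print(st()['t'],st()['tool_rot'],st()['contact_force'])
for c in ['scene','side']:
    im=bot.read_camera(c); cv2.imwrite(f'pics/{c}0.png',im[:,:,::-1]); i=bot.camera_info(c); print(c,i)
    for l in ['spacer_centre','knob_left','knob_right','shutter','dust_box','grease_pot','tape_roll','marker']:
        for r in bot.silhouettes(l,c):
            z={'spacer_centre':.006,'knob_left':.071,'knob_right':.071,'shutter':.042,'dust_box':.048}.get(l,.02)
            print(l,round(r['score'],2),np.round(r['location']),r['region'].sum(),at_z(c,r['location'],z,i).round(3))
E
```

```text
0.0 [-9.81456110e-05  1.77926222e-01  9.84043417e-01 -8.96829497e-04] [ 0.4471654  -0.0248712  -0.31145744]
scene {'vertical_fov': 44.05928859595538, 'cx': 252.82896208083181, 'cy': 191.69861797464154, 'k1': 0.049396092771443134, 'position': array([-0.42395795, -0.93812841,  1.2561647 ]), 'attitude': array([ 0.85039078,  0.38108838, -0.14294807, -0.33342617])}
knob_left 0.64 [252. 164.] 312 [0.564 0.166 0.071]
knob_right 0.73 [248. 157.] 338 [0.588 0.211 0.071]
shutter 0.78 [257. 160.] 375 [0.625 0.197 0.042]
dust_box 0.95 [249. 168.] 2738 [0.562 0.177 0.048]
grease_pot 0.71 [167. 171.] 254 [0.327 0.419 0.02 ]
marker 0.54 [361. 238.] 104 [ 0.607 -0.353  0.02 ]
side {'vertical_fov': 52.91350233979165, 'cx': 250.19847972909923, 'cy': 190.82339286717456, 'k1': -0.04684380755584555, 'position': array([-0.06721084, -0.79320002,  0.84960158]), 'attitude': array([ 0.87040098,  0.41164782, -0.12596308, -0.23891739])}
spacer_centre 0.51 [318. 284.] 153 [ 0.442 -0.344  0.006]
knob_left 0.9 [262. 154.] 333 [0.596 0.179 0.071]
knob_right 0.79 [263. 153.] 332 [0.603 0.184 0.071]
shutter 0.6 [263. 156.] 425 [0.618 0.205 0.042]
dust_box 0.8 [259. 166.] 2885 [0.565 0.148 0.048]
grease_pot 0.69 [165. 155.] 273 [0.31  0.419 0.02 ]
tape_roll 0.5 [160. 178.] 295 [0.242 0.289 0.02 ]
tape_roll 0.4 [266. 155.] 300 [0.648 0.23  0.02 ]
marker 0.52 [371. 262.] 211 [ 0.614 -0.369  0.02 ]
```

```bash
python3 - <<'E'
import cv2
a=cv2.imread('pics/scene0.png');b=cv2.imread('pics/side0.png')
cv2.imwrite('pics/v1.png',cv2.resize(a[80:330,100:433],(800,600),interpolation=3));cv2.imwrite('pics/v2.png',cv2.resize(b[90:345,100:440],(800,600),interpolation=3))
E
```

```text
(no output)
```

View pics/v1.png

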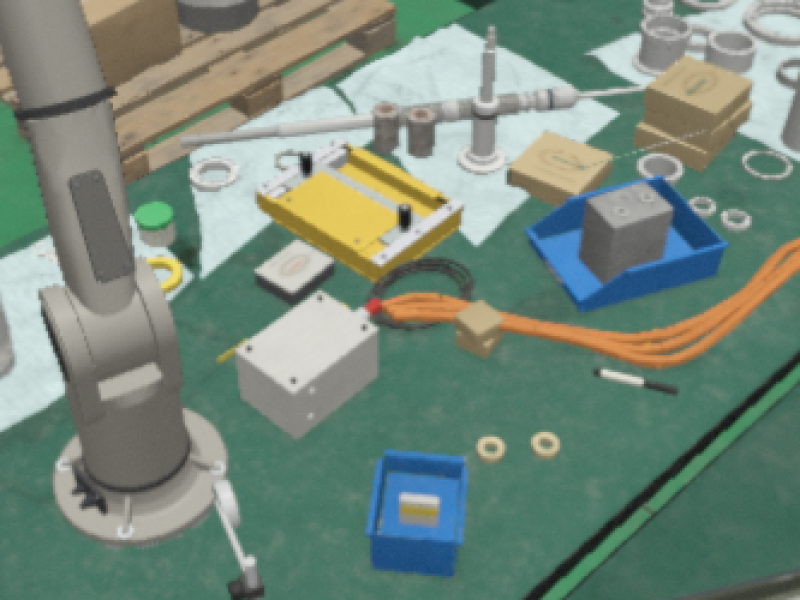

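View pics/v2.png

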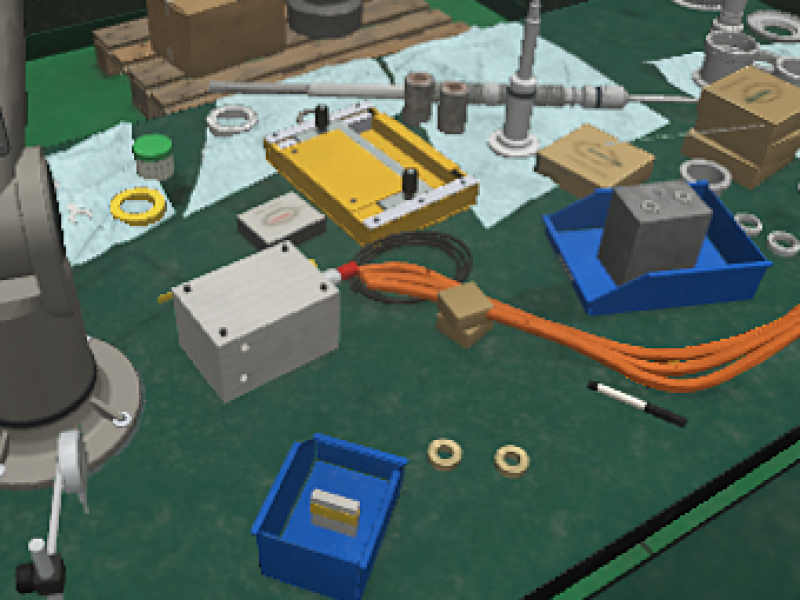

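```bash
cat >> h.py <<'E'
def tri(obs):
    A=np.zeros((3,3));b=np.zeros(3);ds=[]
    for c,uv in obs:
        o,d=ray(c,uv);d/=np.linalg.norm(d);P=np.eye(3)-np.outer(d,d);A+=P;b+=P@o
    p=np.linalg.solve(A,b)
    return p,[np.round(proj(c,p)-uv,1) for c,uv in obs]
E
python3 - <<'E'
from h import *
S=lambda x,y:('scene',np.array([100+x/2.402,80+y/2.4]));D=lambda x,y:('side',np.array([100+x/2.353,90+y/2.353]))
for n,o in dict(ringA=[S(490,449),D(445,453)],ringB=[S(545,445),D(512,460)],kl=[S(306,164),D(322,118)],kr=[S(404,217),D(410,183)],
 c_nl=[S(258,197),D(265,143)],c_nr=[S(375,272),D(365,240)],c_fr=[S(462,207),D(478,186)],c_fl=[S(346,146),D(370,104)]).items():
    z=.006 if 'ring' in n else .071 if n[0]=='k' else .048
    p,e=tri(o); print(n,p.round(3),e,[at_z(c,u,z).round(3) for c,u in o])
# corner fit
obs=[((-102,146),S(258,197),D(265,143)),((-102,-146),S(375,272),D(365,240)),((108,-146),S(462,207),D(478,186)),((108,146),S(346,146),D(370,104))]
from scipy.optimize import least_squares
def f(v):
    r=[]
    c,s=np.cos(v[2]),np.sin(v[2])
    for (x,y),*os in obs:
        p=[v[0]+(c*x-s*y)/1e3,v[1]+(s*x+c*y)/1e3,.048]
        for cam,uv in os: r+=list(proj(cam,p)-uv)
    return np.array(r)
q=least_squares(f,[.56,.18,.3]);print(q.x,np.round(q.fun,1))
print(bot.camera_info('wrist')); print(bot.get_obs()['eef_pos'])
E
```

```text
ringA [ 0.389 -0.289 -0.015] [array([0. , 0.2]), array([ 0. , -0.2])] [array([ 0.376, -0.299,  0.006]), array([ 0.377, -0.302,  0.006])]
ringB [ 0.451 -0.337 -0.015] [array([0. , 0.2]), array([-0. , -0.3])] [array([ 0.437, -0.346,  0.006]), array([ 0.438, -0.349,  0.006])]
kl [0.576 0.33  0.055] [array([ 0., -0.]), array([-0.,  0.])] [array([0.563, 0.313, 0.071]), array([0.563, 0.307, 0.071])]
kr [0.607 0.114 0.047] [array([-0.,  0.]), array([ 0., -0.])] [array([0.586, 0.092, 0.071]), array([0.586, 0.086, 0.071])]
c_nl [0.472 0.337 0.034] [array([ 0.1, -0.1]), array([-0.1,  0.1])] [array([0.462, 0.322, 0.048]), array([0.464, 0.318, 0.048])]
c_nr [ 0.51   0.083 -0.001] [array([-0.3,  0.7]), array([ 0.4, -0.8])] [array([0.477, 0.045, 0.048]), array([0.473, 0.03 , 0.048])]
c_fr [0.73  0.097 0.009] [array([-0.2,  0.2]), array([ 0.2, -0.2])] [array([0.695, 0.065, 0.048]), array([0.691, 0.055, 0.048])]
c_fl [0.656 0.312 0.066] [array([ 0.3, -0.5]), array([-0.4,  0.5])] [array([0.669, 0.329, 0.048]), array([0.676, 0.339, 0.048])]
[0.57309569 0.18877193 0.04964135] [-0.7 -1.1 -1.4 -1.4  1.6  0.8 -0.1 -1.8  1.8  2.6  0.4  1.1 -0.9 -1.5
 -0.6  0.1]
{'vertical_fov': 62.016624471088676, 'cx': 252.4436217548772, 'cy': 191.2887111810994, 'k1': -0.07157101899063636, 'position': array([0.16921981, 0.65733426, 0.37379353]), 'attitude': array([ 0.81297543, -0.11932126, -0.0834957 ,  0.56379239])}
[0.23640128 0.63226483 0.24834867]
```

```bash
cat >> h.py <<'E'
def goto(p,ydeg,o=None):
    """print moves (turn deg, shift cm) from measured pose to down-pointing pose, tool y at world angle ydeg"""
    o=o or bot.get_obs(); M=rot(o['tool_rot'])
    a=np.radians(ydeg); y=np.array([np.cos(a),np.sin(a),0]); z=np.array([0,0,-1.]); T=np.c_[np.cross(y,z),y,z]
    d=np.array(p)-o['eef_pos']
    print('t',o['t'],'at',np.round(o['eef_pos'],4),'yang',np.degrees(np.arctan2(M[1,1],M[0,1])).round(2),'F',np.round(o['contact_force'],1))
    print('turn',R.from_matrix(M.T@T).as_rotvec(degrees=True).round(1),'shift',(M.T@d*100).round(2)); return T
def caminfo_at(p,T):
    o=bot.get_obs(); i=bot.camera_info('wrist'); M=rot(o['tool_rot']); j=dict(i)
    j['position']=np.array(p)+T@(M.T@(np.array(i['position'])-o['eef_pos'])); j['attitude']=T@M.T@rot(i['attitude']); return j
E
python3 - <<'E'
from h import *
for p,a in [((.5,.19,.35),10),((.55,.1,.35),10),((.57,.1,.4),10)]:
    T=goto(p,a); j=caminfo_at(p,T)
    for w in [(.464,.33,.048),(.477,.035,.048),(.69,.06,.048),(.672,.332,.048),(.563,.31,.071)]: print(proj('wrist',w,j).round(),end=' ')
    print(j['position'].round(3))
E
```

```text
t 0.9 at [0.2364 0.6323 0.2483] yang 69.5 F [-0.   0.8  0.4]
turn [ 0.  -0.  59.5] shift [-40.18 -32.19 -10.17]
[243.  36.] [219. 250.] [361. 257.] [403.  67.] [321.  66.] [0.488 0.261 0.475]
t 0.9 at [0.2364 0.6323 0.2483] yang 69.5 F [-0.   0.8  0.4]
turn [ 0.  -0.  59.5] shift [-48.01 -38.87 -10.17]
[214. -50.] [193. 187.] [345. 196.] [384. -17.] [296. -24.] [0.538 0.171 0.475]
t 0.9 at [0.2364 0.6323 0.2483] yang 69.5 F [-0.   0.8  0.4]
turn [ 0.  -0.  59.5] shift [-49.89 -38.17 -15.17]
[204. -37.] [185. 176.] [324. 184.] [356.  -8.] [275. -13.] [0.558 0.171 0.525]
```

Request:
carry_out([
  [[0,0,10],[-4,-4,-1],8.5],
  [[0,0,20],[-8.5,-7,-2.5],8.5],
  [[0,0,30],[-13,-10.5,-4],8.5],
  [[0,0,40],[-17.5,-14,-5],8.5],
  [[0,0,50],[-22,-17.5,-6],8.5],
])

```text
t: 1.52
eef_pos: [0.3821, 0.3897, 0.309]
tool_rot: [-0.0, 0.579, 0.815, 0.0]
contact_force: [0.9, 1.2, 0.4]
gripper_width: 0.992
```

```bash
python3 -c "
from h import *
goto((.5,.19,.35),10)"
```

```text
t 1.525 at [0.3821 0.3897 0.309 ] yang 19.17 F [0.9 1.2 0.4]
turn [ 0.  -0.   9.2] shift [-22.73   4.59  -4.11]
```

Request:
carry_out([
  [[0,0,3],[-6,1,-1],8.5],
  [[0,0,6],[-12,2.3,-2],8.5],
  [[0,0,9.2],[-17.5,3.5,-3],8.5],
  [[0,0,9.2],[-22.7,4.6,-4.1],8.5],
  [[0,0,9.2],[-22.7,4.6,-4.1],8.5],
])

```text
t: 2.15
eef_pos: [0.5029, 0.1878, 0.3507]
tool_rot: [0.001, 0.644, 0.765, 0.001]
contact_force: [-0.2, 0.1, -0.3]
gripper_width: 0.998
```

```bash
python3 - <<'E'
from h import *
import json
i=bot.camera_info('wrist'); im=bot.read_camera('wrist'); cv2.imwrite('pics/w1.png',im[:,:,::-1])
i={k:np.array(v).tolist() for k,v in i.items()}; json.dump(i,open('w1.json','w'))
for l in ['knob_left','shutter','dust_box']:
    for r in bot.silhouettes(l,'wrist'): print(l,round(r['score'],2),np.round(r['location']),r['region'].sum(),at_z('wrist',r['location'],.071 if 'k' in l else .042,i).round(4))
goto((.438,-.347,.2),-53)
E
```

```text
knob_left 0.72 [323. 137.] 5124 [0.589  0.2258 0.071 ]
dust_box 0.93 [309. 134.] 27597 [0.5768 0.2242 0.042 ]
t 2.35 at [0.4995 0.194  0.349 ] yang 10.43 F [-0.1  0.4 -0.7]
turn [-0.1  0.  63.4] shift [-52.1  -15.83  14.89]
```

View pics/w1.png

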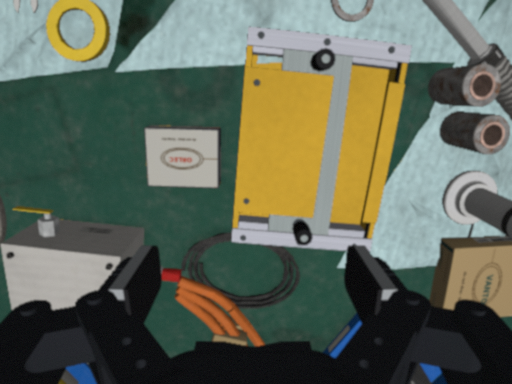

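```bash
python3 - <<'E'
from h import *
import json
from scipy.optimize import least_squares
i=json.load(open('w1.json'))
ob=[((-102,146),(248,28)),((108,146),(410,45)),((108,-146),(371,250)),((-102,-146),(232,242))]
def f(v):
    c,s=np.cos(v[2]),np.sin(v[2])
    return np.concatenate([proj('wrist',[v[0]+(c*x-s*y)/1e3,v[1]+(s*x+c*y)/1e3,.048],i)-uv for (x,y),uv in ob])
q=least_squares(f,[.57,.19,.05]);v=q.x;print(v,q.fun.round(1))
def tob(p): d=np.array(p)[:2]-v[:2];c,s=np.cos(v[2]),np.sin(v[2]);return np.array([c*d[0]+s*d[1],-s*d[0]+c*d[1]]).round(4)
for n,uv,z in [('klt',(327,55),.088),('krt',(300,227),.088),('shf_l',(351,62),.042),('shf_r',(331,232),.042),('deck_l',(334,70),.048),('deckr',(316,225),.048),('pf',(389,75),.048)]:
    p=at_z('wrist',uv,z,i);print(n,p.round(4),tob(p))
goto((.505,-.09,.3),-40);
E
```

```text
[0.58671144 0.20437716 0.09198972] [-1.4 -1.1  1.5 -0.9  0.3  2.2 -0.1  0.9]
klt [0.569  0.3196 0.088 ] [-0.007   0.1163]
krt [0.5828 0.1071 0.088 ] [-0.0128 -0.0965]
shf_l [0.6108 0.3242 0.042 ] [0.035  0.1171]
shf_r [0.641  0.0888 0.042 ] [ 0.0434 -0.1201]
deck_l [0.5899 0.3097 0.048 ] [0.0129 0.1046]
deckr [0.6145 0.0983 0.048 ] [ 0.018  -0.1082]
pf [0.6619 0.3173 0.048 ] [0.0853 0.1055]
t 2.35 at [0.4995 0.194  0.349 ] yang 10.43 F [-0.1  0.4 -0.7]
turn [-0.1 -0.  50.4] shift [-28.04  -4.6    4.89]
```

Request:
carry_out([
  [[0,0,10],[-5.6,-1,1],8.5],
  [[0,0,20],[-11.2,-2,2],8.5],
  [[0,0,30],[-16.8,-3,3],8.5],
  [[0,0,40],[-22.4,-3.8,4],8.5],
  [[0,0,50],[-28,-4.6,5],8.5],
])

```text
t: 2.98
eef_pos: [0.5051, -0.0909, 0.2989]
tool_rot: [-0.0, 0.906, 0.424, 0.0]
contact_force: [0.3, 0.4, -0.8]
gripper_width: 0.994
```

```bash
python3 - <<'E'
from h import *
goto((.438,-.347,.2),-85)
goto((.47,-.33,.22),-85)
E
```

```text
t 2.975 at [ 0.5051 -0.0909  0.2989] yang -39.82 F [ 0.3  0.4 -0.8]
turn [-0.  -0.  45.2] shift [-23.97  11.25   9.87]
t 2.975 at [ 0.5051 -0.0909  0.2989] yang -39.82 F [ 0.3  0.4 -0.8]
turn [-0.  -0.  45.2] shift [-20.62  12.62   7.87]
```

Request:
carry_out([
  [[0,0,10],[-5.5,2.6,2],7.5],
  [[0,0,20],[-11,5.2,4],7.5],
  [[0,0,30],[-16,7.8,6],7.5],
  [[0,0,40],[-20,9.5,8],7.5],
  [[0,0,45.2],[-24,11.25,10],7.5],
])

```text
t: 3.6
eef_pos: [0.4389, -0.3472, 0.198]
tool_rot: [-0.0, 0.999, 0.044, -0.0]
contact_force: [0.4, 0.4, 0.5]
gripper_width: 0.88
```

```bash
python3 - <<'E'
from h import *
import json
bot.read_camera('scene'); 
i=bot.camera_info('wrist'); im=bot.read_camera('wrist'); cv2.imwrite('pics/w2.png',im[:,:,::-1])
i={k:np.array(v).tolist() for k,v in i.items()}; json.dump(i,open('w2.json','w'))
for r in bot.silhouettes('spacer_centre','wrist'):
    u=r['location'];m=r['region'];c=np.argwhere(m).mean(0)[::-1]
    print(round(r['score'],2),np.round(u),c.round(1),m.sum(),at_z('wrist',c,.009,i).round(4))
goto((.438,-.347,.1),-85)
E
```

```text
0.96 [205. 213.] [200.6 221.5] 851 [ 0.3775 -0.3027  0.009 ]
0.77 [249. 179.] [248.4 169.2] 912 [ 0.4379 -0.3488  0.009 ]
t 3.75 at [ 0.4372 -0.3481  0.198 ] yang -85.02 F [ 0.5  1.  -0.1]
turn [-0.   0.2 -0. ] shift [ 0.12 -0.1   9.8 ]
```

View pics/w2.png

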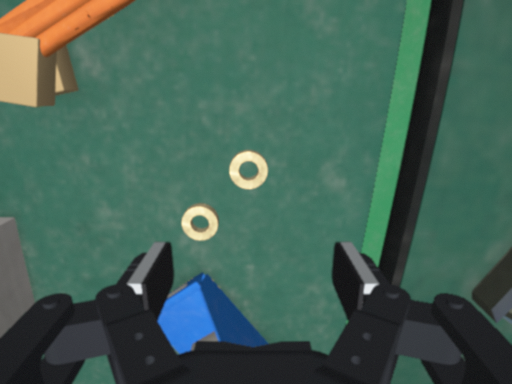

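Request:
carry_out([
  [[0,0,0],[0,0,6],6],
  [[0,0,0],[0,0,12],6],
  [[0,0,0],[0,0,16],6],
  [[0,0,0],[0,0,18],6],
  [[0,0,0],[0,0,18],6],
])

```text
t: 4.38
eef_pos: [0.4389, -0.3463, 0.0189]
tool_rot: [-0.001, 0.999, 0.046, -0.0]
contact_force: [0.2, -0.5, 0.5]
gripper_width: 0.701
```

Request:
carry_out([
  [[0,0,0],[0,0,0.2],3.4],
  [[0,0,0],[0,0,0.2],3.4],
  [[0,0,0],[0,0,0.2],3.4],
  [[0,0,0],[0,0,0.2],3.4],
  [[0,0,0],[0,0,0.2],3.4],
], newtons=40)

```text
t: 5.0
eef_pos: [0.4396, -0.3481, 0.0189]
tool_rot: [0.0, 0.999, 0.045, 0.001]
contact_force: [-0.3, 1.3, 7.8]
gripper_width: 0.417
```

Request:
carry_out([
  [[0,0,0],[0,0,-0.2],2.8],
  [[0,0,0],[0,0,-0.2],2.8],
  [[0,0,0],[0,0,-0.2],2.8],
], newtons=40)

```text
t: 5.38
eef_pos: [0.4383, -0.3475, 0.0193]
tool_rot: [-0.0, 0.999, 0.045, -0.0]
contact_force: [0.1, 0.2, -0.6]
gripper_width: 0.419
```

Request:
carry_out([
  [[0,0,0],[0,0,-4],2.8],
  [[0,0,0],[0,0,-9],2.8],
  [[0,0,0],[0,0,-14],2.8],
  [[0,0,0],[0,0,-14],2.8],
])

```text
t: 5.88
eef_pos: [0.4399, -0.3492, 0.1626]
tool_rot: [0.002, 0.999, 0.044, 0.003]
contact_force: [0.3, -0.4, -0.9]
gripper_width: 0.42
```

```bash
python3 - <<'E'
from h import *
im=bot.read_camera('wrist')[180:,80:440]; cv2.imwrite('pics/w3.png',cv2.resize(im[:,:,::-1],None,fx=2,fy=2))
goto((.5,-.09,.3),-85)
E
```

```text
t 5.925 at [ 0.4391 -0.3479  0.1605] yang -84.89 F [-0.5  0.5 -0.1]
turn [ 0.1 -0.2  0.1] shift [  8.4  -25.13 -13.96]
```

View pics/w3.png

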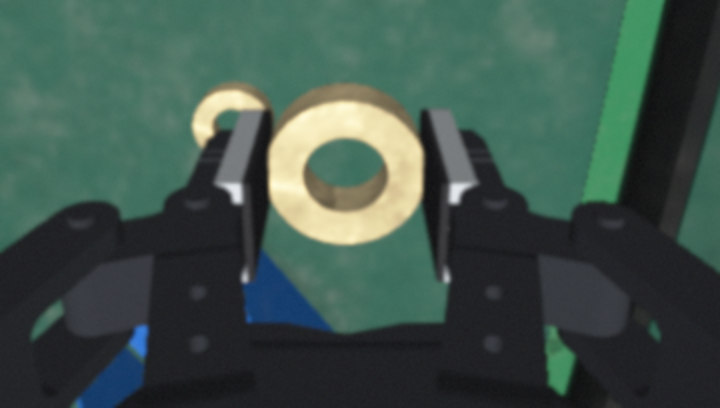

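Request:
carry_out([
  [[0,0,0],[1.7,-4.5,-4],2.8],
  [[0,0,0],[3.4,-10,-7],2.8],
  [[0,0,0],[5.1,-15.5,-10],2.8],
  [[0,0,0],[6.8,-21,-12],2.8],
  [[0,0,0],[8.5,-26.5,-14],2.8],
])

```text
t: 6.55
eef_pos: [0.4986, -0.0753, 0.2981]
tool_rot: [0.0, 0.999, 0.045, -0.001]
contact_force: [0.6, 0.4, -0.5]
gripper_width: 0.419
```

```bash
python3 - <<'E'
from h import *
p=(.60,.21,.32);T=goto(p,-85)
j=caminfo_at(p,T)
for w in [(.464,.33,.048),(.477,.035,.048),(.69,.06,.048),(.672,.332,.048),(.563,.31,.071)]: print(proj('wrist',w,j).round(),end=' ')
E
```

```text
t 6.55 at [ 0.4986 -0.0753  0.2981] yang -84.88 F [ 0.6  0.4 -0.5]
turn [-0.   0.1  0.1] shift [ 12.64 -27.51  -2.21]
[157. 247.] [369. 255.] [382.  96.] [156.  90.] [168. 184.]
```

Request:
carry_out([
  [[0,0,0],[2.5,-5,-0.4],2.8],
  [[0,0,0],[5,-11,-0.8],2.8],
  [[0,0,0],[7.5,-17,-1.2],2.8],
  [[0,0,0],[10,-22.5,-1.7],2.8],
  [[0,0,0],[12.6,-27.5,-2.2],2.8],
])

```text
t: 7.18
eef_pos: [0.5997, 0.2101, 0.3187]
tool_rot: [0.0, 0.999, 0.045, -0.002]
contact_force: [-0.0, 0.2, -0.4]
gripper_width: 0.416
```

```bash
python3 - <<'E'
from h import *
import json
bot.read_camera('side');bot.read_camera('side')
i=bot.camera_info('wrist'); im=bot.read_camera('wrist'); cv2.imwrite('pics/w4.png',im[:,:,::-1])
cv2.imwrite('pics/w4b.png',cv2.resize(im[60:300,130:430,::-1],(750,600),interpolation=3))
i={k:np.array(v).tolist() for k,v in i.items()}; json.dump(i,open('w4.json','w'))
goto((.6,.21,.32),-85)
E
```

```text
t 7.325 at [0.5997 0.2121 0.3178] yang -84.5 F [-0.2 -1.1 -0.7]
turn [0.1 0.2 0.5] shift [ 0.01  0.21 -0.22]
```

View pics/w4b.png

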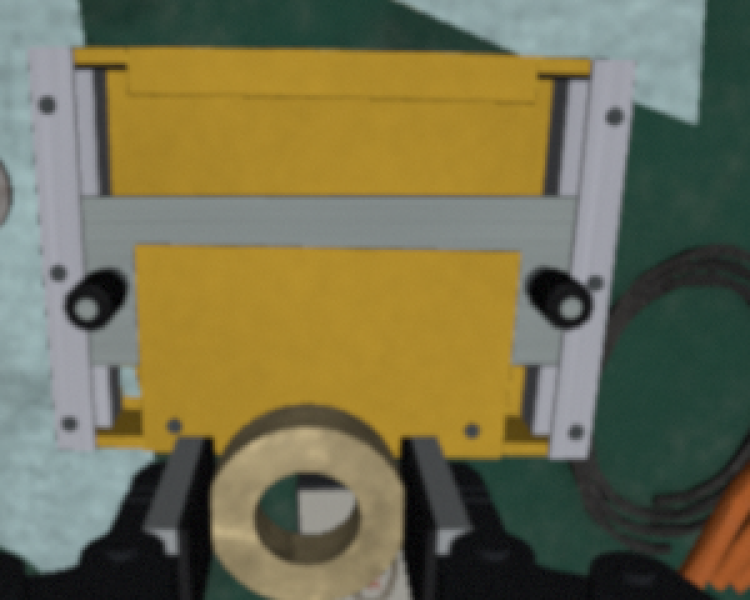

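```bash
cat > m.py <<'E'
from h import *
import json
from scipy.optimize import least_squares
i=json.load(open('w4.json'))
px=lambda x,y:np.array([130+x/2.5,60+y/2.5])
ob=[((108,146),px(30,47)),((108,-146),px(633,62)),((-102,-146),px(590,458)),((-102,146),px(58,450))]
def f(v):
    c,s=np.cos(v[2]),np.sin(v[2])
    return np.concatenate([proj('wrist',[v[0]+(c*x-s*y)/1e3,v[1]+(s*x+c*y)/1e3,.048],i)-uv for (x,y),uv in ob])
q=least_squares(f,[.58,.2,.09]);v=q.x;print(v,q.fun.round(1))
def tob(p): d=np.array(p)[:2]-v[:2];c,s=np.cos(v[2]),np.sin(v[2]);return np.array([c*d[0]+s*d[1],-s*d[0]+c*d[1]]).round(4)
def tow(x,y): c,s=np.cos(v[2]),np.sin(v[2]);return v[:2]+np.array([c*x-s*y,s*x+c*y])
for n,u,z in [('klt',(88,308),.088),('krt',(570,305),.088),('shf_l',(87,198),.042),('shf_r',(575,197),.042),('deckl',(137,245),.048),('deckr',(520,250),.048),('shr_l',(110,365),.042),('shr_r',(530,363),.042),('lip',(128,95),.048),('lipr',(535,103),.048)]:
    p=at_z('wrist',px(*u),z,i);print(n,p.round(4),tob(p))
p=tow(.062,0);print(p)
E
python3 - <<'E'
from m import *
goto((p[0],p[1],.12),np.degrees(v[2])-90)
E
```

```text
[0.58567434 0.20381607 0.08328472] [-1.5  0.2  2.4 -1.  -0.5  0.8 -0.5  0.7]
klt [0.5676 0.3148 0.088 ] [-0.0088  0.1121]
krt [0.5915 0.0926 0.088 ] [-0.0034 -0.1113]
shf_l [0.6112 0.3286 0.042 ] [0.0358 0.1222]
shf_r [0.6366 0.084  0.042 ] [ 0.0407 -0.1237]
deckl [0.5909 0.3011 0.048 ] [0.0133 0.0965]
deckr [0.6078 0.1089 0.048 ] [ 0.0142 -0.0964]
shr_l [0.5231 0.3142 0.042 ] [-0.0532  0.1152]
shr_r [0.5468 0.0909 0.042 ] [-0.0481 -0.1093]
lip [0.6635 0.3087 0.048 ] [0.0863 0.0981]
lipr [0.6796 0.1139 0.048 ] [ 0.0862 -0.0974]
[0.64745944 0.20897375]
t 7.325 at [0.5997 0.2121 0.3178] yang -84.5 F [-0.2 -1.1 -0.7]
turn [0.1 0.2 0.7] shift [ 4.79  0.74 19.76]
```

Request:
carry_out([
  [[0,0,0.7],[2,0.4,5],2.8],
  [[0,0,0.7],[4,0.7,10],2.8],
  [[0,0,0.7],[4.8,0.7,16],2.8],
  [[0,0,0.7],[4.8,0.7,21],2.8],
  [[0,0,0.7],[4.8,0.7,21],2.8],
])

```text
t: 7.95
eef_pos: [0.6448, 0.2027, 0.1058]
tool_rot: [0.002, 0.999, 0.037, -0.005]
contact_force: [-0.0, -1.5, -0.5]
gripper_width: 0.417
```

```bash
python3 - <<'E'
from m import *
goto((p[0],p[1],.026),np.degrees(v[2])-90)
E
```

```text
[0.58567434 0.20381607 0.08328472] [-1.5  0.2  2.4 -1.  -0.5  0.8 -0.5  0.7]
klt [0.5676 0.3148 0.088 ] [-0.0088  0.1121]
krt [0.5915 0.0926 0.088 ] [-0.0034 -0.1113]
shf_l [0.6112 0.3286 0.042 ] [0.0358 0.1222]
shf_r [0.6366 0.084  0.042 ] [ 0.0407 -0.1237]
deckl [0.5909 0.3011 0.048 ] [0.0133 0.0965]
deckr [0.6078 0.1089 0.048 ] [ 0.0142 -0.0964]
shr_l [0.5231 0.3142 0.042 ] [-0.0532  0.1152]
shr_r [0.5468 0.0909 0.042 ] [-0.0481 -0.1093]
lip [0.6635 0.3087 0.048 ] [0.0863 0.0981]
lipr [0.6796 0.1139 0.048 ] [ 0.0862 -0.0974]
[0.64745944 0.20897375]
t 7.95 at [0.6448 0.2027 0.1058] yang -85.71 F [-0.  -1.5 -0.5]
turn [ 0.2  0.6 -0.5] shift [ 0.39 -0.64  7.97]
```

Request:
carry_out([
  [[0,0,0],[0.3,-0.4,1],2.8],
  [[0,0,0],[0.3,-0.4,2.5],2.8],
  [[0,0,0],[0.3,-0.4,3],2.8],
  [[0,0,0],[0.3,-0.4,3],2.8],
])

```text
t: 8.45
eef_pos: [0.6512, 0.209, 0.0808]
tool_rot: [-0.0, 0.999, 0.038, -0.0]
contact_force: [-0.5, -0.6, -0.5]
gripper_width: 0.418
```

```bash
python3 - <<'E' | tail -2
from m import *
goto((p[0],p[1],.026),np.degrees(v[2])-90)
E
```

```text
t 8.45 at [0.6512 0.209  0.0808] yang -85.6 F [-0.5 -0.6 -0.5]
turn [-0.   0.  -0.4] shift [-0.37 -0.03  5.48]
```

Request:
carry_out([
  [[0,0,0],[-0.35,0,1],2.8],
  [[0,0,0],[-0.35,0,3],2.8],
  [[0,0,0],[-0.35,0,4.5],2.8],
  [[0,0,0],[-0.35,0,5.4],2.8],
  [[0,0,0],[-0.35,0,5.4],2.8],
])

```text
t: 9.07
eef_pos: [0.6473, 0.2085, 0.0256]
tool_rot: [0.0, 0.999, 0.038, -0.001]
contact_force: [0.3, -0.1, -0.5]
gripper_width: 0.419
```

Request:
carry_out([
  [[0,0,0],[0,0,0.2],2.8],
  [[0,0,0],[0,0,0.2],5.5],
  [[0,0,0],[0,0,0.2],5.5],
  [[0,0,0],[0,0,0.2],5.5],
  [[0,0,0],[0,0,0.2],5.5],
])

```text
t: 9.7
eef_pos: [0.6478, 0.2088, 0.0249]
tool_rot: [-0.0, 0.999, 0.038, 0.0]
contact_force: [0.7, 0.4, -0.4]
gripper_width: 0.643
```

Request:
carry_out([
  [[0,0,0],[0,0,-3],5.5],
  [[0,0,0],[0,0,-8],5.5],
  [[0,0,0],[0,0,-13],5.5],
  [[0,0,0],[0,0,-16],5.5],
  [[0,0,0],[0,0,-16],0],
])

```text
t: 10.32
eef_pos: [0.6494, 0.2087, 0.1877]
tool_rot: [-0.001, 0.999, 0.038, 0.002]
contact_force: [0.8, -0.1, -0.6]
gripper_width: 0.45
```

```bash
python3 - <<'E'
from h import *
import json
i=bot.camera_info('wrist'); im=bot.read_camera('wrist'); cv2.imwrite('pics/w5.png',im[:,:,::-1])
i={k:np.array(v).tolist() for k,v in i.items()}; json.dump(i,open('w5.json','w'))
for r in bot.silhouettes('spacer_centre','wrist'): print(round(r['score'],2),r['location'],at_z('wrist',r['location'],.01,i))
from m import *
P=tow(-.055,.112); goto((P[0],P[1],.2),np.degrees(v[2]))
E
```

```text
0.55 [260.3, 185.4] [0.64077482 0.20022065 0.01      ]
[0.58567434 0.20381607 0.08328472] [-1.5  0.2  2.4 -1.  -0.5  0.8 -0.5  0.7]
klt [0.5676 0.3148 0.088 ] [-0.0088  0.1121]
krt [0.5915 0.0926 0.088 ] [-0.0034 -0.1113]
shf_l [0.6112 0.3286 0.042 ] [0.0358 0.1222]
shf_r [0.6366 0.084  0.042 ] [ 0.0407 -0.1237]
deckl [0.5909 0.3011 0.048 ] [0.0133 0.0965]
deckr [0.6078 0.1089 0.048 ] [ 0.0142 -0.0964]
shr_l [0.5231 0.3142 0.042 ] [-0.0532  0.1152]
shr_r [0.5468 0.0909 0.042 ] [-0.0481 -0.1093]
lip [0.6635 0.3087 0.048 ] [0.0863 0.0981]
lipr [0.6796 0.1139 0.048 ] [ 0.0862 -0.0974]
[0.64745944 0.20897375]
t 10.425 at [0.6474 0.2089 0.1843] yang -85.59 F [ 0.   0.  -0.9]
turn [ -0.    0.  -90.4] shift [-11.77 -11.14  -1.56]
```

View pics/w5.png

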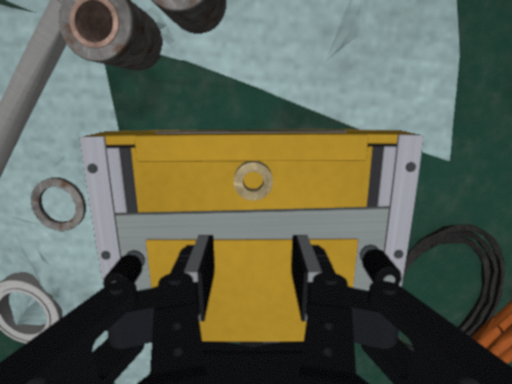

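```bash
sed -i 's/^for n,u,z/if 0:\n  for n,u,z/; s/^    p=at_z(.wrist.,px/      p=at_z("wrist",px/; s/^p=tow.*$//; s/print(v,q.fun.round(1))/0/' m.py; cat >> m.py <<'E'
def bx():
    o=bot.get_obs(); p=o['eef_pos']; c,s=np.cos(v[2]),np.sin(v[2]); F=o['contact_force']
    print('box',(tob(p)*1e3).round(1),'z',round(p[2]*1e3,1),'Fbox',np.round([c*F[0]+s*F[1],-s*F[0]+c*F[1],F[2]],1),'w',o['gripper_width'].round(3) if hasattr(o['gripper_width'],'round') else o['gripper_width'])
def gob(x,y,z):
    P=tow(x/1e3,y/1e3); goto((P[0],P[1],z/1e3),np.degrees(v[2])-90); bx()
E
python3 -c "
from m import *
gob(-60,112,100)"
```

```text
t 10.425 at [0.6474 0.2089 0.1843] yang -85.59 F [ 0.   0.  -0.9]
turn [-0.   0.  -0.4] shift [-12.26 -11.13   8.44]
box [62.  -0.1] z 184.3 Fbox [ 0.   0.  -0.9] w 0.26816328329952493
```

Request:
carry_out([
  [[0,0,0.4],[-4,-3.7,0],0],
  [[0,0,0.4],[-8,-7.4,0],0],
  [[0,0,0.4],[-12,-11.1,1],0],
  [[0,0,0.4],[-12.2,-11.1,5],0],
  [[0,0,0.4],[-12.2,-11.1,8.4],0],
])

```text
t: 11.05
eef_pos: [0.5154, 0.3109, 0.0981]
tool_rot: [0.001, 0.999, 0.036, -0.001]
contact_force: [0.0, -0.8, -0.4]
gripper_width: 0.002
```

```bash
python3 -c "
from m import *
bot.read_camera('side')
gob(-40,112,75)"
```

```text
t 11.1 at [0.5134 0.3092 0.0941] yang -85.89 F [-1.9  0.3 -1.8]
turn [ 0.3  0.4 -0.7] shift [ 2.34 -0.14  1.89]
box [-63.3 111. ] z 94.1 Fbox [-1.9  0.4 -1.8] w 0.0004255118667350928
```

Request:
carry_out([
  [[0,0,0],[0.5,0,1.2],0],
  [[0,0,0],[1.5,0,2.2],0],
  [[0,0,0],[1.5,0,2.2],0],
  [[0,0,0],[1.5,0,2.2],0],
])

```text
t: 11.6
eef_pos: [0.5333, 0.311, 0.0793]
tool_rot: [-0.0, 0.999, 0.035, 0.0]
contact_force: [1.0, -0.3, -0.5]
gripper_width: -0.001
```

```bash
python3 -c "
from m import *
bx()"
```

```text
box [-43.3 111.1] z 79.3 Fbox [ 1.  -0.4 -0.5] w -0.0014504485182547557
```

Request:
carry_out([
  [[0,0,0],[0.7,0,0.1],0],
  [[0,0,0],[1.2,0,0.2],0],
  [[0,0,0],[1.6,0,0.2],0],
  [[0,0,0],[2.0,0,0.2],0],
  [[0,0,0],[2.4,0,0.2],0],
])

```text
t: 12.22
eef_pos: [0.5566, 0.3128, 0.0767]
tool_rot: [-0.0, 0.999, 0.035, -0.0]
contact_force: [-1.5, -0.2, 0.5]
gripper_width: -0.002
```

```bash
python3 -c "
from m import *
bx()"
```

```text
box [-19.9 111. ] z 76.7 Fbox [-1.5 -0.1  0.5] w -0.002372321978857125
```

Request:
carry_out([
  [[0,0,0],[0.2,0,0],0],
  [[0,0,0],[0.4,0,0],0],
  [[0,0,0],[0.4,0,0],0],
])

```text
t: 12.6
eef_pos: [0.5608, 0.313, 0.0767]
tool_rot: [0.0, 0.999, 0.035, 0.0]
contact_force: [-0.2, 0.7, 0.6]
gripper_width: 0.001
```

```bash
python3 -c "
from m import *
bx()
im=bot.read_camera('side');cv2.imwrite('pics/s1.png',im[:,:,::-1])
im=bot.read_camera('wrist');cv2.imwrite('pics/w6.png',im[:,:,::-1])"
```

```text
box [-15.7 110.9] z 76.7 Fbox [-0.2  0.7  0.6] w 0.0014701522896113453
```

View pics/w6.png

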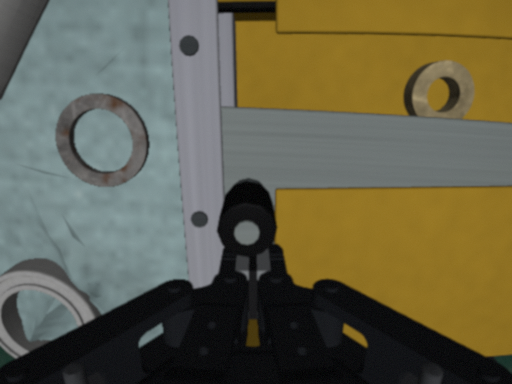

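```bash
python3 -c "
from m import *
bx()
for u,z in [((246,232),.088),((226,107),.042),((508,122),.042),((280,187),.048),((508,187),.048),((280,33),.048),((508,38),.048)]: print(u,tob(at_z('wrist',u,z)))
gob(-60,-112,76.7)"
```

```text
box [-15.7 110.9] z 76.7 Fbox [-0.4 -0.5 -0.4] w -0.00012101779791213526
(246, 232) [0.0085 0.1124]
(226, 107) [0.0543 0.1222]
(508, 122) [ 0.0469 -0.023 ]
(280, 187) [0.0151 0.096 ]
(508, 187) [ 0.0136 -0.0252]
(280, 33) [0.0866 0.0966]
(508, 38) [ 0.0866 -0.0113]
t 12.7 at [0.5608 0.313  0.0767] yang -86.01 F [-0.3 -0.5 -0.4]
turn [ 0.  -0.  -0.8] shift [-4.13 22.34  0.  ]
box [-15.7 110.9] z 76.7 Fbox [-0.4 -0.5 -0.4] w -0.00012101779791213526
```

Request:
carry_out([
  [[0,0,-0.8],[-2.5,0.5,0],0],
  [[0,0,-0.8],[-3,6,0],0],
  [[0,0,-0.8],[-3,12,0],0],
  [[0,0,-0.8],[-3,18,0],0],
  [[0,0,-0.8],[-3,22.3,0],0],
])

```text
t: 13.32
eef_pos: [0.5466, 0.0853, 0.0772]
tool_rot: [0.0, 0.999, 0.041, 0.001]
contact_force: [0.4, 0.7, -0.0]
gripper_width: -0.004
```

Request:
carry_out([
  [[0,0,0],[0.6,0,0],0],
  [[0,0,0],[1.4,0,0],0],
  [[0,0,0],[2.0,0,0],0],
  [[0,0,0],[2.6,0,0],0],
  [[0,0,0],[3.2,0,0],0],
])

```text
t: 13.95
eef_pos: [0.5779, 0.0918, 0.0765]
tool_rot: [-0.0, 0.999, 0.042, -0.001]
contact_force: [-2.5, 0.4, 0.2]
gripper_width: -0.002
```

```bash
python3 -c "
from m import *
bx()"
```

```text
box [ -17.  -110.9] z 76.5 Fbox [-2.4  0.6  0.2] w -0.002436969223287434
```

Request:
carry_out([
  [[0,0,0],[0.3,0,0],0],
  [[0,0,0],[0.6,0,0],0],
  [[0,0,0],[0.9,0,0],0],
  [[0,0,0],[0.9,0,0],0],
])

```text
t: 14.45
eef_pos: [0.5875, 0.0919, 0.0768]
tool_rot: [0.0, 0.999, 0.042, 0.0]
contact_force: [-0.1, 1.0, 0.7]
gripper_width: 0.0
```

Request:
carry_out([
  [[0,0,0],[-2,-0.5,0],0],
  [[0,0,0],[-2,-6,0],0],
  [[0,0,0],[-2,-12,0],0],
  [[0,0,0],[-2,-18,0],0],
  [[0,0,0],[-2,-22.3,0],0],
])

```text
t: 15.08
eef_pos: [0.5481, 0.3163, 0.077]
tool_rot: [-0.001, 0.999, 0.043, 0.001]
contact_force: [0.7, 0.8, 0.2]
gripper_width: -0.003
```

```bash
python3 -c "
from m import *
gob(-16,112,76.5)"
```

```text
t 15.075 at [0.5481 0.3163 0.077 ] yang -85.04 F [0.7 0.8 0.2]
turn [-0.1 -0.1  0.2] shift [1.2  0.33 0.05]
box [-28.  115.2] z 77.0 Fbox [0.7 0.8 0.2] w -0.003467946019993695
```

Request:
carry_out([
  [[0,0,0],[0.6,0.2,0],0],
  [[0,0,0],[1.2,0.2,0],0],
  [[0,0,0],[1.8,0.2,0],0],
  [[0,0,0],[2.4,0.2,0],0],
  [[0,0,0],[2.9,0.2,0],0],
])

```text
t: 15.7
eef_pos: [0.578, 0.3122, 0.0768]
tool_rot: [-0.0, 0.999, 0.041, -0.0]
contact_force: [-2.7, -0.6, 1.6]
gripper_width: -0.005
```

```bash
python3 -c "
from m import *
bx()"
```

```text
box [  1.4 108.7] z 76.8 Fbox [-2.7 -0.4  1.6] w -0.005440826470830048
```

Request:
carry_out([
  [[0,0,0],[-2.4,0.5,0],0],
  [[0,0,0],[-2.6,6,0],0],
  [[0,0,0],[-2.6,12,0],0],
  [[0,0,0],[-2.6,18,0],0],
  [[0,0,0],[-2.6,22.2,0],0],
])

```text
t: 16.32
eef_pos: [0.571, 0.0857, 0.0772]
tool_rot: [0.001, 0.999, 0.04, 0.001]
contact_force: [0.7, 0.8, -0.9]
gripper_width: -0.003
```

Request:
carry_out([
  [[0,0,0],[0.8,0,0],0],
  [[0,0,0],[1.5,0,0],0],
  [[0,0,0],[2.1,0,0],0],
  [[0,0,0],[2.7,0,0],0],
  [[0,0,0],[3.3,0,0],0],
])

```text
t: 16.95
eef_pos: [0.6031, 0.093, 0.0764]
tool_rot: [-0.0, 0.999, 0.042, -0.0]
contact_force: [-2.6, 0.2, 0.0]
gripper_width: -0.001
```

```bash
python3 -c "
from m import *
bx()"
```

```text
box [   8.1 -111.9] z 76.4 Fbox [-2.5  0.4  0. ] w -0.000728700335488558
```

Request:
carry_out([
  [[0,0,0],[-2,-0.5,0],0],
  [[0,0,0],[-2,-6,0],0],
  [[0,0,0],[-2,-12,0],0],
  [[0,0,0],[-2,-18,0],0],
  [[0,0,0],[-2,-22.3,0],0],
])

```text
t: 17.58
eef_pos: [0.5641, 0.3171, 0.0767]
tool_rot: [-0.001, 0.999, 0.044, 0.0]
contact_force: [-0.4, -0.3, -0.0]
gripper_width: -0.005
```

Request:
carry_out([
  [[0,0,0],[0.7,0,0],0],
  [[0,0,0],[1.3,0,0],0],
  [[0,0,0],[1.8,0,0],0],
  [[0,0,0],[2.3,0,0],0],
  [[0,0,0],[2.7,0,0],0],
])

```text
t: 18.2
eef_pos: [0.5917, 0.3143, 0.0768]
tool_rot: [-0.0, 0.999, 0.041, -0.0]
contact_force: [-2.7, 0.1, 1.3]
gripper_width: -0.0
```

```bash
python3 -c "
from m import *
bx()"
```

```text
box [ 15.2 109.6] z 76.8 Fbox [-2.7  0.3  1.3] w -4.625379689840039e-05
```

Request:
carry_out([
  [[0,0,0],[-2,0.5,0],0],
  [[0,0,0],[-2,6,0],0],
  [[0,0,0],[-2,12,0],0],
  [[0,0,0],[-2,18,0],0],
  [[0,0,0],[-2,22.2,0],0],
])

```text
t: 18.82
eef_pos: [0.5907, 0.0883, 0.0773]
tool_rot: [0.001, 0.999, 0.04, 0.001]
contact_force: [0.5, 0.5, -0.2]
gripper_width: -0.0
```

Request:
carry_out([
  [[0,0,0],[0.6,0,0],0],
  [[0,0,0],[1.1,0,0],0],
  [[0,0,0],[1.6,0,0],0],
  [[0,0,0],[2.0,0,0],0],
  [[0,0,0],[2.4,0,0],0],
])

```text
t: 19.45
eef_pos: [0.6138, 0.0949, 0.0765]
tool_rot: [-0.0, 0.999, 0.042, -0.0]
contact_force: [-1.8, 0.3, -0.4]
gripper_width: -0.001
```

```bash
python3 -c "
from m import *
bx()"
```

```text
box [  18.9 -110.9] z 76.5 Fbox [-1.8  0.4 -0.4] w -0.00116740672154998
```

Request:
carry_out([
  [[0,0,0],[0.1,0,0],0],
  [[0,0,0],[0.2,0,0],0],
  [[0,0,0],[0.3,0,0],0],
  [[0,0,0],[0.3,0,0],0],
])

```text
t: 19.95
eef_pos: [0.6169, 0.0944, 0.0767]
tool_rot: [0.0, 0.999, 0.042, 0.0]
contact_force: [-1.9, 0.1, -1.6]
gripper_width: -0.003
```

```bash
python3 -c "
from m import *
bx()"
```

```text
box [  22.1 -111.6] z 76.7 Fbox [-1.8  0.3 -1.6] w -0.0026602751862638543
```

Request:
carry_out([
  [[0,0,0],[-1.8,-0.5,0],0],
  [[0,0,0],[-1.8,-6,0],0],
  [[0,0,0],[-1.8,-12,0],0],
  [[0,0,0],[-1.8,-18,0],0],
  [[0,0,0],[-1.8,-22.3,0],0],
])

```text
t: 20.58
eef_pos: [0.5801, 0.3191, 0.077]
tool_rot: [-0.001, 0.999, 0.043, 0.001]
contact_force: [0.6, -0.7, -0.7]
gripper_width: 0.001
```

Request:
carry_out([
  [[0,0,0],[0.6,0,0],0],
  [[0,0,0],[1.0,0,0],0],
  [[0,0,0],[1.3,0,0],0],
  [[0,0,0],[1.5,0,0],0],
  [[0,0,0],[1.7,0,0],0],
])

```text
t: 21.2
eef_pos: [0.5973, 0.3158, 0.0768]
tool_rot: [-0.0, 0.999, 0.041, -0.0]
contact_force: [-2.1, -0.8, 1.1]
gripper_width: 0.002
```

```bash
python3 -c "
from m import *
bx()"
```

```text
box [ 20.9 110.6] z 76.8 Fbox [-2.2 -0.6  1.1] w 0.0024872991657542178
```

Still sliding freely; continue left in small steps.

Request:
carry_out([
  [[0,0,0],[0.1,0,0],0],
  [[0,0,0],[0.2,0,0],0],
  [[0,0,0],[0.3,0,0],0],
  [[0,0,0],[0.4,0,0],0],
  [[0,0,0],[0.4,0,0],0],
])

```text
t: 21.82
eef_pos: [0.6014, 0.3169, 0.0767]
tool_rot: [-0.0, 0.999, 0.042, 0.0]
contact_force: [-2.0, -0.7, 2.1]
gripper_width: 0.003
```

```bash
python3 -c "
from m import *
bx()"
```

```text
box [ 25.1 111.4] z 76.7 Fbox [-2.1 -0.5  2.1] w 0.002636059950031994
```

Request:
carry_out([
  [[0,0,0],[0.1,0,0],0],
  [[0,0,0],[0.2,0,0],0],
  [[0,0,0],[0.3,0,0],0],
  [[0,0,0],[0.3,0,0],0],
])

```text
t: 22.32
eef_pos: [0.6044, 0.3171, 0.0767]
tool_rot: [0.0, 0.999, 0.042, 0.0]
contact_force: [-1.5, -0.5, 0.8]
gripper_width: 0.003
```

```bash
python3 -c "
from m import *
bx()"
```

```text
box [ 28.1 111.4] z 76.7 Fbox [-1.6 -0.3  0.8] w 0.0027833711764589666
```

Request:
carry_out([
  [[0,0,0],[-2,0.5,0],0],
  [[0,0,0],[-2,6,0],0],
  [[0,0,0],[-2,12,0],0],
  [[0,0,0],[-2,18,0],0],
  [[0,0,0],[-2,22.3,0],0],
])

```text
t: 22.95
eef_pos: [0.6036, 0.0896, 0.0772]
tool_rot: [0.001, 0.999, 0.041, 0.001]
contact_force: [-0.2, -0.5, 0.1]
gripper_width: 0.0
```

Request:
carry_out([
  [[0,0,0],[0.7,0,0],0],
  [[0,0,0],[1.1,0,0],0],
  [[0,0,0],[1.4,0,0],0],
  [[0,0,0],[1.6,0,0],0],
  [[0,0,0],[1.7,0,0],0],
])

```text
t: 23.58
eef_pos: [0.6194, 0.0954, 0.0764]
tool_rot: [-0.0, 0.999, 0.042, -0.001]
contact_force: [-2.4, 0.5, 0.2]
gripper_width: -0.001
```

```bash
python3 -c "
from m import *
bx()"
```

```text
box [  24.6 -110.9] z 76.4 Fbox [-2.3  0.7  0.2] w -0.00143463378685874
```

Request:
carry_out([
  [[0,0,0],[0.1,0,0],0],
  [[0,0,0],[0.2,0,0],0],
  [[0,0,0],[0.3,0,0],0],
  [[0,0,0],[0.4,0,0],0],
  [[0,0,0],[0.4,0,0],0],
])

```text
t: 24.2
eef_pos: [0.6234, 0.0949, 0.0766]
tool_rot: [-0.0, 0.999, 0.042, -0.001]
contact_force: [-3.3, 0.4, -0.1]
gripper_width: -0.004
```

Request:
carry_out([
  [[0,0,0],[0.1,0,0],0],
  [[0,0,0],[0.1,0,0],0],
])

```text
t: 24.45
eef_pos: [0.6234, 0.0948, 0.0766]
tool_rot: [-0.0, 0.999, 0.042, -0.002]
contact_force: [-7.1, -0.3, 3.8]
gripper_width: 0.0
```

```bash
python3 -c "
from m import *
bx()"
```

```text
box [  28.6 -111.8] z 76.6 Fbox [-7.1  0.3  3.8] w 0.00034900021570860676
```

Request:
carry_out([
  [[0,0,0],[-1.8,-0.5,0],0],
  [[0,0,0],[-1.8,-6,0],0],
  [[0,0,0],[-1.8,-12,0],0],
  [[0,0,0],[-1.8,-18,0],0],
  [[0,0,0],[-1.8,-22.3,0],0],
])

```text
t: 25.08
eef_pos: [0.5886, 0.3201, 0.0771]
tool_rot: [-0.001, 0.999, 0.043, 0.001]
contact_force: [0.5, 0.2, -0.5]
gripper_width: -0.001
```

Request:
carry_out([
  [[0,0,0],[0.6,0,0],0],
  [[0,0,0],[1.1,0,0],0],
  [[0,0,0],[1.4,0,0],0],
  [[0,0,0],[1.6,0,0],0],
  [[0,0,0],[1.6,0,0],0],
])

```text
t: 25.7
eef_pos: [0.6046, 0.3163, 0.0768]
tool_rot: [-0.0, 0.999, 0.041, 0.0]
contact_force: [-0.1, -0.3, 0.7]
gripper_width: 0.002
```

```bash
python3 -c "
from m import *
bx()"
```

```text
box [ 28.2 110.6] z 76.8 Fbox [-0.1 -0.3  0.7] w 0.002371136758121109
```

Request:
carry_out([
  [[0,0,0],[0.1,0,0],0],
  [[0,0,0],[0.1,0,0],0],
  [[0,0,0],[0.2,0,0],0],
  [[0,0,0],[0.2,0,0],0],
])

```text
t: 26.2
eef_pos: [0.6052, 0.3174, 0.0766]
tool_rot: [-0.0, 0.999, 0.042, -0.001]
contact_force: [-5.4, -0.1, 3.7]
gripper_width: -0.003
```

```bash
python3 -c "
from m import *
bx()"
```

```text
box [ 28.9 111.6] z 76.6 Fbox [-5.4  0.4  3.7] w -0.002973246572227764
```

Request:
carry_out([
  [[0,0,0],[0.1,0,0],0],
  [[0,0,0],[0.1,0,0],0],
])

```text
t: 26.45
eef_pos: [0.6052, 0.3175, 0.0766]
tool_rot: [-0.0, 0.999, 0.042, -0.002]
contact_force: [-7.4, -0.6, 6.8]
gripper_width: -0.002
```

```bash
python3 -c "
from m import *
bx()"
```

```text
box [ 28.9 111.7] z 76.6 Fbox [-7.4  0.   6.8] w -0.002165134013780777
```

Request:
carry_out([
  [[0,0,0],[0.05,0,-0.05],0],
  [[0,0,0],[0.1,0,-0.1],0],
  [[0,0,0],[0.1,0,-0.1],0],
])

```text
t: 26.82
eef_pos: [0.6053, 0.3175, 0.0767]
tool_rot: [0.0, 0.999, 0.042, -0.003]
contact_force: [-8.4, -0.6, 3.1]
gripper_width: -0.003
```

Request:
carry_out([
  [[0,0,0],[0.07,0,0],0],
  [[0,0,0],[0.15,0,-0.05],0],
  [[0,0,0],[0.15,0,-0.05],0],
  [[0,0,0],[0.15,0,-0.05],0],
  [[0,0,0],[0.15,0,-0.05],0],
])

```text
t: 27.45
eef_pos: [0.6054, 0.3176, 0.0768]
tool_rot: [0.0, 0.999, 0.042, -0.005]
contact_force: [-12.4, -1.2, 5.1]
gripper_width: -0.002
```

Request:
carry_out([
  [[0,0,0],[0,0,0],0],
  [[0,0,0],[0,0,0],0],
  [[0,0,0],[0,0,0],0],
  [[0,0,0],[0,0,0],0],
  [[0,0,0],[0,0,0],0],
])

```text
t: 28.08
eef_pos: [0.6054, 0.3175, 0.0768]
tool_rot: [0.0, 0.999, 0.042, -0.005]
contact_force: [-11.6, -1.6, 4.0]
gripper_width: -0.001
```

Request:
carry_out([
  [[0,0,0],[-1.5,0,0],0],
  [[0,0,0],[-4,0,-2],0],
  [[0,0,0],[-4,4,-7],0],
  [[0,0,0],[-4,9,-13],0],
  [[0,0,0],[-4,11,-18],0],
])

```text
t: 28.7
eef_pos: [0.5787, 0.2057, 0.2527]
tool_rot: [0.0, 0.999, 0.041, 0.0]
contact_force: [0.3, 1.3, 0.4]
gripper_width: 0.0
```

```bash
python3 -c "
from m import *
bot.read_camera('side');bot.read_camera('side')
i=bot.camera_info('wrist');im=bot.read_camera('wrist');cv2.imwrite('pics/w7.png',im[:,:,::-1])
json.dump({k:np.array(a).tolist() for k,a in i.items()},open('w7.json','w'));bx()"
```

```text
box [-4.3  2.5] z 255.0 Fbox [ 0.6  0.5 -0.4] w -0.00039757794201757764
```

View pics/w7.png

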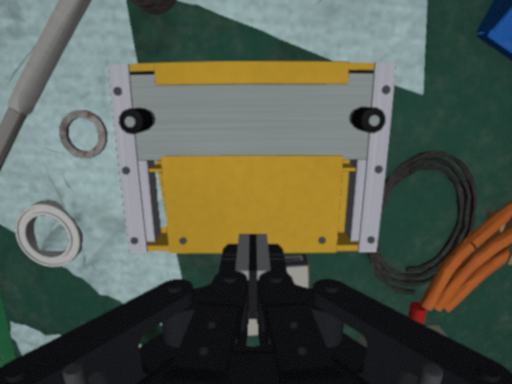

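```bash
python3 -c "
from m import *
j=json.load(open('w7.json'))
for u,z in [((129,122),.088),((374,121),.088),((160,157),.048),((343,156),.048),((137,159),.042),((362,159),.042)]: print(u,tob(at_z('wrist',u,z,j)))"
```

```text
(129, 122) [0.0526 0.1134]
(374, 121) [ 0.052  -0.1123]
(160, 157) [0.0127 0.0989]
(343, 156) [ 0.0126 -0.0969]
(137, 159) [0.0097 0.1265]
(362, 159) [ 0.0082 -0.1198]
```

Both knobs read about 52 mm, and the skew is about 0.003 rad. I pushed for about 1 s at 12–13 N and have let go.

```bash
python3 -c "
from station import bot
print(bot.hand_in())"
```

```text
the job is handed in; nothing more can be done
None
```

The ring is in the pocket, the shutter is home over it, and I handed the job in at about 29 s of the 72 s allowed. Hand-in reported no verdict.

- **Ring:** I took the brass ring farthest from the base and let it go flat in the pocket. The wrist picture afterwards showed it lying flat in the pocket. The network's location for it was about 11 mm off from where I let go. I did not see it again, because the shutter now covers it.
- **Shutter:** I worked it along by alternate pushes on the left and right knobs, and no push jammed. The stop was felt at nearly the same tool position on both sides, 28.6 mm on the right and 28.9 mm on the left.
- **Seating push:** I pushed the left knob at about 12 to 13 N for about 1 s, then let go. The force built up over the second before that. It was never read above about 13.5 N, though forces were read only at the end of each move, so brief peaks between readings would not show.
- **Final check:** In the last wrist picture the knobs stood at x = 52.6 mm (left) and 52.0 mm (right), which is square to about 0.003 rad. The tool was clear of everything.
- **Bystanders:** I never brought the tool near the grease pot, tape roll or marker, but I did not measure their positions again at the end.

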